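# Rack an empty drying sheet above the loaded one and click it home

## Task

Slide the empty aluminium drying sheet, grip towards you, into the left-hand bay of the rack, on the free rail pair next above the sheet of medallions already in that bay. Push it in by feel until it meets the depth stop and both spring catches have clicked into its notches, never forcing it (no more than about 12 N of push), then let go of it and leave the other things on the table where they are.

Things in the scene. Friction and masses are not known exactly. Their poses are not given: they have to be found in the camera images.
- sheet: Empty loose drying sheet, flat on the table left of the rack, 0.10 to 0.17 kg. Aluminium plate 140 (x) x 100 (y) x 3 mm; origin: centre of its underside; z up; x towards its rear edge (x = +70), which enters the rack first and has bevelled corners. Each side edge has a V notch at x = +14, 12 mm long, 6 deep; behind it the edges step in by 1.5 mm. A lip 12 mm high crosses the front edge (x = -70), the grip lies before it.
- sheet_grip (a point): Middle of the empty sheet's black plastic grip, at x = -89, z = +7 mm of the sheet: a block 28 mm wide (y), 38 mm long (x -70 to -108) and 14 mm high (z 0 to 14). Pinch it across its width from above; axes as the sheet's.
- rack: Fixed grey sheet-metal rack, open at front and top, 230 mm wide, 100 high; origin on the table under its middle; x points into it (sliding direction), y to its left, z up. Walls and rails run from x = -60 to +60. Two bays, each 103 mm wide inside: left bay centred at y = +57.5, right bay at y = -57.5. Each has three pairs of channel rails, one above the other.
- mouth_low (a point): Left bay, low rail pair: point at the front ends of the rails (rack x = -60), midway between the two channels, at the height of the ledges' tops (20 mm above the table). Axes as the rack's. A sheet in a channel rests its underside on the ledge.
- mouth_mid (a point): The same point of the middle rail pair, 52 mm above the table. Each channel: ledge below, lip 5 mm above it, 8 mm deep, low friction (about 0.2). A 3 mm sheet has 2 mm of height and 1.5 mm on each side to spare. The mouths flare over the last 11 mm (rack x -71 to -60), about 4 mm wider each way, sideways too.
- mouth_top (a point): The same point of the top rail pair, 84 mm above the table; channels as for the middle pair.
- left_bay_back (a point): Rack x = +38, y = +57.5, z = 0: middle setting of the left bay's depth stop, an upright steel plate behind the rails. The stop is clamped up to 22 mm further in or out; the setting is not measured, so feel for it: the sheet is home when its rear edge meets it (sheet origin at rack x -54 to -10). The roller catches sit 55.3 mm in front of the stop's face and move with it.
- loaded_a: A sheet of the same make that carries two bronze medallions, fixed on the LOW rail pair (its underside 20 mm up) of either the left or the right bay; origin and axes as for the empty sheet (grips point out of the rack), up to 16 mm high. It stands pulled forward, short of the stop, so its depth tells nothing about the stop.
- loaded_b: A second sheet with two medallions, fixed on the MIDDLE rail pair (underside 52 mm up) of the other bay, likewise pulled forward; origin and axes as for the empty sheet.
- catch_mid_left (a joint): Spring roller catch in the left bay, middle rail pair, left side. 0 m = sprung out (no sheet, or dropped into the notch). The sheet's bevels meet the rollers about 52 mm before home (5 N push), its tail holds them near 0.0015 (3 N drag), a crest lifts them to 0.003 about 6 mm before home (7 to 10 N), then they drop to 0 in the notches and pull the sheet to the stop.
- catch_mid_right (a joint): The same, middle rail pair, right side of the left bay.
- catch_top_left (a joint): The same, top rail pair, left side of the left bay.
- catch_top_right (a joint): The same, top rail pair, right side of the left bay.
- file: Loose needle file, 140 mm long, red handle 13 mm thick, lying on the table in front of the rack's left bay; origin under its middle. Leave it alone.
- plug: Loose orange-red plug, 36 mm across, 50 mm high, standing on the table right of the rack; origin under its centre. Leave it alone.
- marker: Loose black marker, 124 x 18 x 20 mm, lying on the table in front of the rack's right bay; origin under its centre. Leave it alone.

How it is judged (in metres and radians):
On the way:
1. the sheet is threaded into both channels of the rail pair next above the loaded sheet of the left bay, its rear edge 10 to 50 mm inside (x of sheet in the frame of rack between -0.12 and -0.08 m and ((y of loaded_a in the frame of rack above 0 m and z of sheet in the frame of rack between 0.049 and 0.056 m and y of sheet in the frame of rack between 0.0535 and 0.0615 m and angle between the z axis of sheet and the z axis of rack, either way round below 0.05 rad and angle between the x axis of sheet and the x axis of rack, either way round below 0.05 rad) or (not (y of loaded_a in the frame of rack above 0 m) and z of sheet in the frame of rack between 0.081 and 0.088 m and y of sheet in the frame of rack between 0.0535 and 0.0615 m and angle between the z axis of sheet and the z axis of rack, either way round below 0.05 rad and angle between the x axis of sheet and the x axis of rack, either way round below 0.05 rad))), for 0.1 s.
At the end, for the whole second after the job is handed in: Sheet on the left bay's rail pair next above that bay's loaded sheet, square within 0.05 rad, origin past x = -56.5 mm of the rack, both catches of that pair in its notches (values under 0.8 mm), at rest and released (x of sheet in the frame of rack above -0.0565 m and ((y of loaded_a in the frame of rack above 0 m and z of sheet in the frame of rack between 0.049 and 0.056 m and y of sheet in the frame of rack between 0.0535 and 0.0615 m and angle between the z axis of sheet and the z axis of rack, either way round below 0.05 rad and angle between the x axis of sheet and the x axis of rack, either way round below 0.05 rad and value of joint each of catch_mid_left, catch_mid_right below 0.0008 m) or (not (y of loaded_a in the frame of rack above 0 m) and z of sheet in the frame of rack between 0.081 and 0.088 m and y of sheet in the frame of rack between 0.0535 and 0.0615 m and angle between the z axis of sheet and the z axis of rack, either way round below 0.05 rad and angle between the x axis of sheet and the x axis of rack, either way round below 0.05 rad and value of joint each of catch_top_left, catch_top_right below 0.0008 m)) and linear speed of sheet below 0.01 m/s and contact force between the fingers and sheet below 0.1 N); the robot touches nothing.
It fails at once if the sheet is forced: its contact forces with the rack, rails, catches and stop add up to more than 28 N (contact force between sheet and rack above 28 N).
It fails at once if the needle file, the plug or the marker is shifted by more than 25 mm (distance of any of file, plug, marker from where it was at the start of the episode above 0.025 m).
It also fails if it takes over 64 s, if anything falls off the work surface, if the arm or the gripper's body presses on something with over 40 N, if the wrist force passes 120 N, or if a joint passes its speed limit or range.

## Robot

A 6-joint arm with a two-finger parallel gripper is mounted at the origin on a cart in front of the work surface, level with it; the furniture and walls round the work are solid. World frame = base frame: x ahead of the robot, y to its left, z up, the work surface at z = 0. Lengths are in m, angles in degrees, forces in N, time in s.
With the tool pointing down it reaches from about 0.25 to 0.725 m from the base axis. Payload 9.7 kg.
Tool frame: the origin (TCP) lies midway between the tips of the shut fingers; the grasp point (between the pads) lies 19 mm behind it; z points along the fingers, y is the direction in which the jaws open and shut (so a half turn about z gives the same grasp; the last joint's range is limited). The gripper opens to 85 mm and grips with 20 to 120 N. Pads are 22 mm wide; open, the fingers measure 114 mm over their backs; the gripper's body (76 mm by 85 mm) begins 54 mm behind the grasp point. The pads swing forward as they close: fully open they stand 13 mm farther back than shut.
Start: joints at [66.692, 4.979, 10.078, 95.1, 0, 90], TCP at [0.218, 0.505, 0.231] pointing down, gripper open.
Joint ranges: [-179.16, 179.16], [-48.56, 103.87], [-65.8, 70.77], [-126.05, 130.52], [-82.76, 87.17], [-180, 180]. Speed limits (degrees/s): [127.2, 127.2, 147.25, 180, 180, 180].

## Interface

Orientations are given as [roll, pitch, yaw] about the fixed x, y, z axes, in that order (R = Rz(yaw) Ry(pitch) Rx(roll)).
In Python, from workcell import bot, camera, recognise gives the robot as it stands. The module is installed in compiled form; this text tells all that it offers.
- The arm moves only by the tool apply_moves, never from a script. Its argument "targets" is one flat list of numbers, 7 for each row, row after row: the shift along the world's x, y, z in units of 30 mm (1.0 is 30 mm), then the turn, a rotation vector about the world's x, y, z in units of 6 degrees (1.0 is 6 degrees), then the opening, from 0 (shut) to 1 (fully open). A call has 1 to 5 rows; each row is the pose to reach, as a shift and turn from the pose commanded when the call began; what a row does not reach only later rows make up. A row lasts 1/10 s, in which the tool goes at most 50 mm and 8.59 degrees, less where a joint would pass 70% of its speed; a pose out of reach is approached as far as the arm can. A call with a gripper value outside its range is refused whole. The fingers move at their own pace and stop on an object; "newtons" is the grip in N (left out, the last holds). Time passes only in rows, so rows that repeat a pose let the fingers close. It gives the time, the measured TCP pose, the force and the opening at its end, in the units of the state.
- bot.get_obs(): the state, without advancing time (a new reading comes with each control period).
- camera(name): name is "side" or "top" or "wrist"; returns a dict with "img" (384x512x3 uint8, red, green, blue), "intrinsics" (3x3 intrinsics, pixels), "origin" and "rotation" of the camera in the world. Camera axes: x right, y up, looking along -z (the intrinsics and any distortion apply to the point x, -y, -z); pixel columns grow to the right and rows downward; lengths in m; the calibration is good to about 2 mm. A picture is of the moment at which its call begins. There is no depth.
- bot.job_done(): hands the job in, once; it reports no verdict.
Trained networks look in the newest picture that a camera, given by its name, has taken for a name from the list of things; names that differ only in an ending like _2 or _b are one class to them, and where a whole thing is asked for, a point or a joint stands for the part that bears it (a point fixed in the world has none). Each returns a list of dicts, best first, with "conf" (0 to 1); they miss things now and then, are a little off and sometimes report something else, mostly with a low value. They report only what shows in the picture. A call takes as long as a camera call.
- recognise(query, camera): "box" ([left, top, right, bottom] in pixels, round what is visible of it).
The state is a dict: "time": time; "q": joint angles; "qd": joint speeds; "joint_efforts": joint torques, N m; "ee_pos": TCP position; "tcp_rot": TCP orientation; "wrist_force": force on the tool from outside, world axes, zero at the start; "torque": the same for the moment, N m; "opening": finger opening in m.
Only numpy, scipy, OpenCV 4.12 (cv2) and the standard library are available. Lean on these libraries where they do the work, as an engineer would, in place of code of your own. Each camera call takes 0.05 s, during which the arm holds its last target.

## Working session

There is one attempt and no reset: what is moved stays moved. The work goes in short steps, Python scripts to look and compute and a tool call to move; the robot and the scene stay as the last step left them, time stands still between calls to the robot, and variables do not carry over. Pictures are saved under pics/ and viewed, and the job is handed in when it is done.

Besides the shell and the picture viewer there is one more tool, called after "Call:" by a JSON object that holds its "op" and its "data", one argument or row to a line. apply_moves: Moves the arm, as the interface text tells. Its arguments: {"type":"object","properties":{"targets":{"type":"array"},"newtons":{"type":"number"}},"required":["targets"]}

```bash
mkdir -p pics
cat > h.py <<'E'
import numpy as np, cv2
from workcell import bot, camera, recognise
def snap(n,tag):
    c=camera(n); cv2.imwrite(f'pics/{tag}.png',cv2.cvtColor(c['img'],cv2.COLOR_RGB2BGR)); return c
E
python3 - <<'E'
from h import *
import pickle
cs={}
for n in ['side','top','wrist']:
    c=snap(n,n+'0'); cs[n]=c
    print(n,c['intrinsics'].tolist(),np.round(c['origin'],4),np.round(c['rotation'],4).tolist(),[k for k in c])
    for q in ['sheet','sheet_grip','rack','loaded_a','file','plug','marker']:
        print(q,[(np.round(d['box']),round(d['conf'],2)) for d in recognise(q,n)][:4])
pickle.dump(cs,open('c0.pkl','wb'))
print(bot.get_obs())
E
```

```text
side [[393.99728337594655, 0.0, 260.93153078007197], [0.0, 393.99728337594655, 191.4107417261427], [0.0, 0.0, 1.0]] [0.4375 0.7245 0.6797] [49.4733, 0.1622, -168.3052] ['img', 'intrinsics', 'origin', 'rotation']
sheet [(array([207., 293., 303., 364.]), 0.64)]
sheet_grip [(array([206., 297., 301., 366.]), 0.77)]
rack [(array([162., 133., 259., 228.]), 0.79)]
loaded_a [(array([245., 168., 283., 191.]), 0.77), (array([205., 176., 277., 213.]), 0.76), (array([164., 136., 260., 226.]), 0.33)]
file [(array([288., 230., 325., 267.]), 0.45)]
plug [(array([254., 124., 267., 144.]), 0.65)]
marker [(array([312., 180., 323., 211.]), 0.6)]
top [[480.5087971538294, 0.0, 253.8940971998537], [0.0, 480.5087971538294, 190.78990496022038], [0.0, 0.0, 1.0]] [0.518  0.0312 1.2297] [2.7362, -1.3111, -91.26] ['img', 'intrinsics', 'origin', 'rotation']
sheet [(array([ 88., 176., 150., 242.]), 0.95)]
sheet_grip [(array([ 94., 177., 151., 248.]), 0.77)]
rack [(array([215.,  97., 312., 169.]), 0.96), (array([218., 133., 257., 205.]), 0.31)]
loaded_a [(array([216., 135., 256., 204.]), 0.94), (array([265., 133.,
[... 551 characters left out ...]
93., 362., 111., 370.]), 0.47)]
plug []
marker []
{'time': 1.2, 'q': array([ 6.66928368e+01,  4.97950365e+00,  1.00787039e+01,  9.51025688e+01,
       -3.31571555e-04,  9.00018473e+01]), 'qd': array([ 0.0825178 , -0.02631363, -0.01291882, -0.01936823,  0.02818306,
        0.0794104 ]), 'joint_efforts': array([ 4.14095020e-04, -5.20103431e+01,  4.64860117e+01,  1.86228557e-03,
        1.63248301e-04,  2.67362077e-05]), 'ee_pos': array([0.21760573, 0.50509685, 0.23128274]), 'tcp_rot': array([-1.79996631e+02,  3.31680159e-04,  1.56690990e+02]), 'wrist_force': array([-0.62867117, -0.06588541, -0.36958934]), 'torque': array([-0.01046988,  0.02511204, -0.01115372]), 'opening': 0.08552218564810594}
```

Run:
```python
import cv2
for n,r in [('side',(140,80,200,290)),('top',(70,80,330,190))]:
    im=cv2.imread(f'pics/{n}0.png')
    x,y,w,h=r
    c=im[y:y+h,x:x+w]; s=min(800/w,600/h); c=cv2.resize(c,None,fx=s,fy=s,interpolation=cv2.INTER_CUBIC); cv2.imwrite(f'pics/{n}0z.png',c); print(n,s,c.shape)
```

```text
side 2.0689655172413794 (600, 414, 3)
top 2.4242424242424243 (461, 800, 3)
```

View pics/wrist0.png

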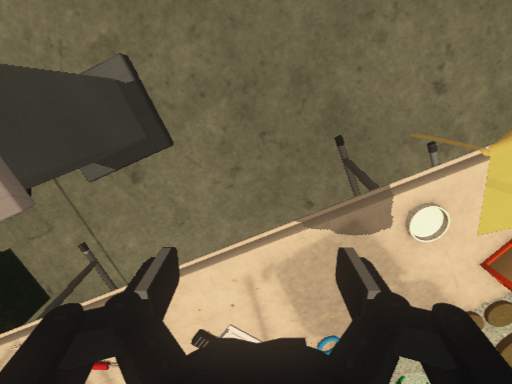

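View pics/side0.png

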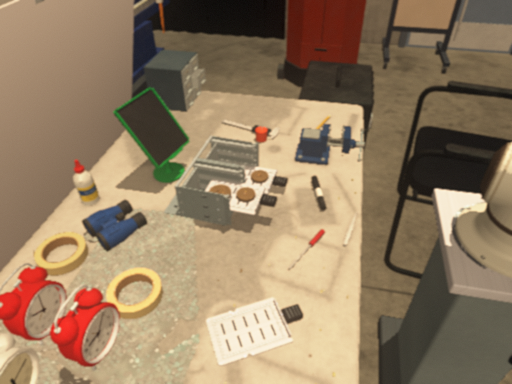

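View pics/top0.png

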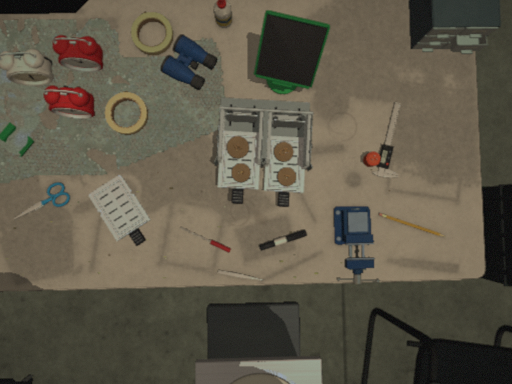

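View pics/top0z.png

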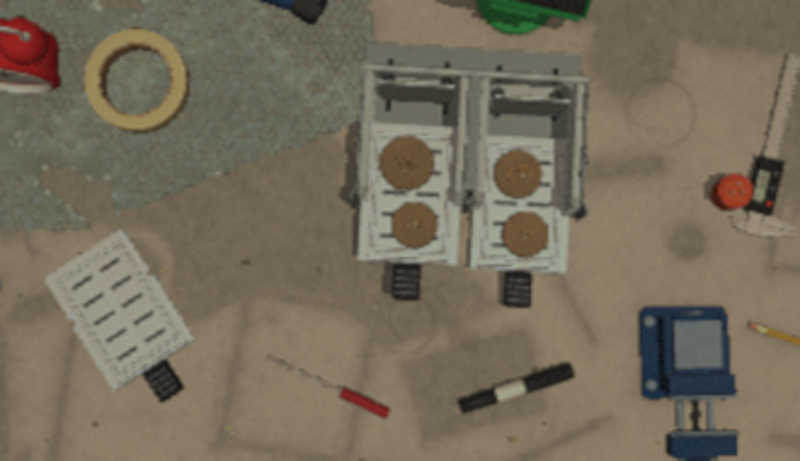

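Run:
```python
import cv2
im=cv2.imread(f'pics/side0.png')
x,y,w,h=160,125,135,105
c=cv2.resize(im[y:y+h,x:x+w],None,fx=5.7,fy=5.7,interpolation=cv2.INTER_CUBIC); cv2.imwrite('pics/siderack.png',c)
```

```text
(no output)
```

View pics/siderack.png

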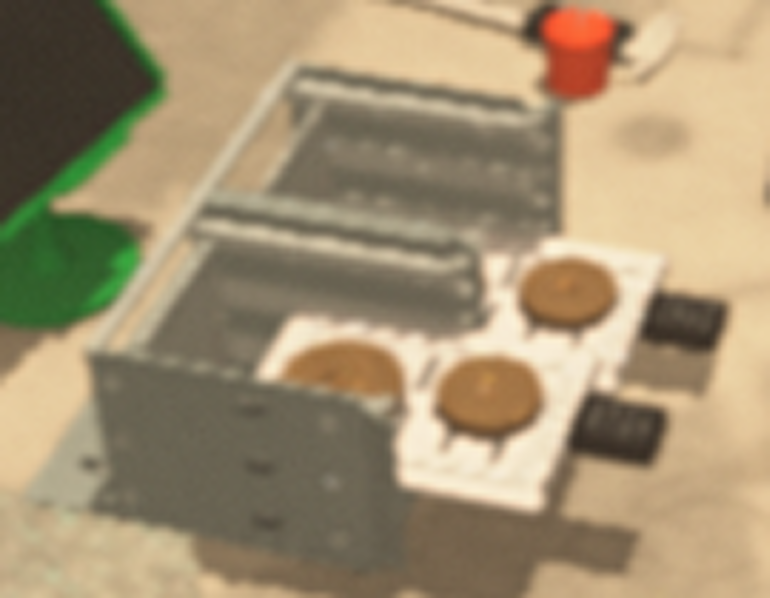

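```bash
cat >> h.py <<'E'
from scipy.spatial.transform import Rotation as R
from scipy.optimize import least_squares
def proj(c,P):
    P=np.atleast_2d(P); M=R.from_euler('xyz',c['rotation'],degrees=True).as_matrix()
    q=(P-c['origin'])@M; q=q*[1,-1,-1]
    u=q@np.array(c['intrinsics']).T; return u[:,:2]/u[:,2:]
def ray(c,px,z):
    M=R.from_euler('xyz',c['rotation'],degrees=True).as_matrix()
    d=np.linalg.inv(c['intrinsics'])@np.array([px[0],px[1],1]); d=M@(d*[1,-1,-1])
    o=np.array(c['origin']); return o+d*(z-o[2])/d[2]
def zoom(img,box,f,name,segs=[]):
    x,y,w,h=box
    c=cv2.resize(img[y:y+h,x:x+w][:,:,::-1],None,fx=f,fy=f,interpolation=cv2.INTER_CUBIC).copy()
    for a,b in segs:
        a=(np.array(a)-[x,y]+.5)*f; b=(np.array(b)-[x,y]+.5)*f
        cv2.line(c,tuple(int(v) for v in a),tuple(int(v) for v in b),(0,0,255),1,cv2.LINE_AA)
    cv2.imwrite(f'pics/{name}.png',c)
def T(x,y,z,yaw):
    m=np.eye(4); m[:3,:3]=R.from_euler('z',yaw,degrees=True).as_matrix(); m[:3,3]=[x,y,z]; return m
def ap(m,P): return np.atleast_2d(P)@m[:3,:3].T+m[:3,3]
E
python3 - <<'E'
from h import *
import pickle
cs=pickle.load(open('c0.pkl','rb'));t=cs['top'];s=cs['side']
z=lambda a,b:(70+a/2.424,80+b/2.424)
for nm,p,h in [('rear',z(122,232),.003),('rl',z(47,280),.003),('fl',z(115,390),.012),('fr',z(191,343),.012),('grip',z(163,380),.014)]: print(nm,ray(t,p,h).round(4))
for nm,p in [('LfrontL',z(358,262)),('LfrontR',z(458,266)),('RfL',z(470,268)),('RfR',z(567,272))]:
    for h in(.032,.064): print(nm,h,ray(t,p,h).round(4))
for nm,p in [('wallRL',z(365,67)),('rr',z(585,79))]: print(nm,ray(t,p,.1).round(4))
for nm,p in [('file',z(340,393)),('marker',z(515,388)),('plug',z(733,191))]: print(nm,ray(t,p,.01).round(4))
zz=lambda a,b:(160+a/5.7,125+b/5.7)
for nm,p in [('LfL',zz(540,510)),('LfR',zz(595,360)),('RfR',zz(660,260)),('RfL',zz(600,400))]:
    for h in(.032,.064): print('side',nm,h,ray(s,p,h).round(4))
E
```

```text
rear [0.6215 0.3408 0.003 ]
rl [0.5728 0.4192 0.003 ]
fl [0.457  0.3472 0.012 ]
fr [0.5038 0.2683 0.012 ]
grip [0.4662 0.2972 0.014 ]
LfrontL 0.032 [0.5833 0.0926 0.032 ]
LfrontL 0.064 [0.5816 0.091  0.064 ]
LfrontR 0.032 [ 0.577  -0.0101  0.032 ]
LfrontR 0.064 [ 0.5755 -0.009   0.064 ]
RfL 0.032 [ 0.5747 -0.0225  0.032 ]
RfL 0.064 [ 0.5732 -0.021   0.064 ]
RfR 0.032 [ 0.5685 -0.1225  0.032 ]
RfR 0.064 [ 0.5671 -0.1184  0.064 ]
wallRL [0.7704 0.0788 0.1   ]
rr [ 0.7548 -0.1366  0.1   ]
file [0.4483 0.115  0.01  ]
marker [ 0.4493 -0.0676  0.01  ]
plug [ 0.6515 -0.3037  0.01  ]
side LfL 0.032 [0.5902 0.0683 0.032 ]
side LfL 0.064 [0.5826 0.1007 0.064 ]
side LfR 0.032 [ 0.5868 -0.0312  0.032 ]
side LfR 0.064 [0.5794 0.0061 0.064 ]
side RfR 0.032 [ 0.5711 -0.1094  0.032 ]
side RfR 0.064 [ 0.5645 -0.0682  0.064 ]
side RfL 0.032 [ 0.5793 -0.0049  0.032 ]
side RfL 0.064 [0.5723 0.0311 0.064 ]
```

Call:
{"op": "apply_moves", "data": {
  "targets": [1.1, -0.9, 0, 0, 0, 0.8, 1, 2.2, -1.8, 0, 0, 0, 1.6, 1, 3.3, -2.7, 0, 0, 0, 2.4, 1, 4.4, -3.6, 0, 0, 0, 3.2, 1, 5.5, -4.5, 0, 0, 0, 4, 1],
  "newtons": 40
}}

```text
time: 1.7
ee_pos: [0.3837, 0.3689, 0.2314]
tcp_rot: [180.0, 0.0, -179.1]
wrist_force: [-0.1, 0.1, -0.7]
opening: 0.0852
```

Run:
```python
from h import *
o=bot.get_obs(); print(o['time'],o['q'].round(1),o['ee_pos'].round(4),o['tcp_rot'].round(2))
```

```text
1.7 [43.9  2.5  7.5 95.  -0.  43. ] [0.3837 0.3689 0.2314] [ 1.7999e+02  2.0000e-02 -1.7910e+02]
```

Call:
{"op": "apply_moves", "data": {
  "targets": [0.9, -0.8, -0.6, 0, 0, 1.3, 1, 1.8, -1.6, -1.2, 0, 0, 2.6, 1, 2.7, -2.4, -1.8, 0, 0, 3.9, 1, 2.7, -2.4, -2.0, 0, 0, 5.1, 1, 2.7, -2.4, -2.0, 0, 0, 5.1, 1]
}}

```text
time: 2.2
ee_pos: [0.4638, 0.297, 0.17]
tcp_rot: [180.0, -0.1, -148.7]
wrist_force: [0.1, -0.1, 0.2]
opening: 0.0855
```

Run:
```python
from h import *
import pickle
o=bot.get_obs(); print(o['time'],o['q'].round(1),o['ee_pos'].round(4),o['tcp_rot'].round(2))
c=snap('wrist','w1'); print(c['origin'],c['rotation'])
pickle.dump(c,open('w1.pkl','wb'))
P=ap(T(.4804+.07*.85,.3078+.07*.526,0,31.7),[[-.108,-.014,.014],[-.108,.014,.014],[-.07,.014,.014],[-.07,-.014,.014],[-.07,.05,.012],[-.07,-.05,.012],[.07,.05,.003],[.07,-.05,.003]])
print(proj(c,P).round(1))
```

```text
2.2 [32.6  4.4  2.6 88.4  0.   1.4] [0.4638 0.297  0.17  ] [ 1.8000e+02 -1.3000e-01 -1.4872e+02]
[0.3915744  0.25440783 0.31201262] [-1.88662874e+01  4.00560196e-02  1.21293479e+02]
[[243.8 161.4]
 [269.3 161.2]
 [269.1 194. ]
 [244.5 194.2]
 [300.5 193.2]
 [213.2 193.8]
 [294.9 289.9]
 [220.3 290.3]]
```

View pics/w1.png

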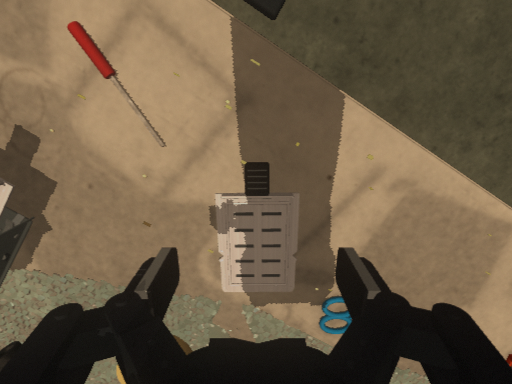

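Run:
```python
from h import *
import pickle
c=pickle.load(open('w1.pkl','rb'))
P=ap(T(.4804+.07*.85,.3078+.07*.526,0,31.7),[[-.108,-.014,.014],[-.108,.014,.014],[-.07,.014,.014],[-.07,-.014,.014],[-.07,.05,.012],[-.07,-.05,.012],[.07,.05,.003],[.07,-.05,.003]])
p=proj(c,P)
zoom(c['img'],(200,150,115,150),4,'w1z',[(p[0],p[1]),(p[1],p[2]),(p[3],p[0]),(p[4],p[5]),(p[6],p[7]),(p[4],p[6]),(p[5],p[7])])
```

```text
(no output)
```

View pics/w1z.png

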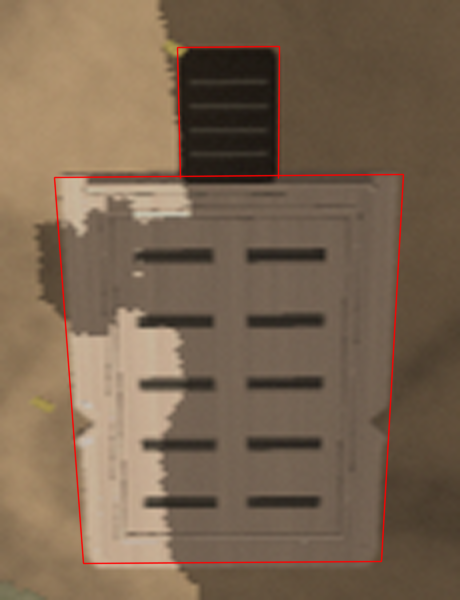

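Call:
{"op": "apply_moves", "data": {
  "targets": [0, 0.0, -1.5, 0, 0, 0, 1, 0, 0.0, -3.0, 0, 0, 0, 1, 0, 0.0, -4.2, 0, 0, 0, 1, 0, 0, -5.2, 0, 0, 0, 1, 0, 0, -5.2, 0, 0, 0, 1]
}}

```text
time: 2.75
ee_pos: [0.4611, 0.2976, 0.012]
tcp_rot: [-180.0, -0.3, -148.8]
wrist_force: [-0.1, 0.2, -0.3]
opening: 0.0853
```

Run:
```python
from h import *
o=bot.get_obs(); print(o['time'],o['q'].round(1),o['ee_pos'].round(4),o['tcp_rot'].round(2),o['wrist_force'])
c=snap('wrist','w2')
```

```text
2.75 [ 32.8   6.7 -12.4  71.2   0.    1.7] [0.4611 0.2976 0.012 ] [-180.     -0.33 -148.82] [-0.11981699  0.23254793 -0.33505258]
```

View pics/w2.png

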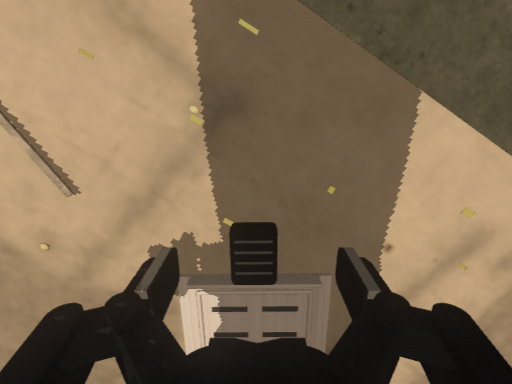

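Call:
{"op": "apply_moves", "data": {
  "targets": [0.1, 0, -0.3, 0, 0, 0.08, 1, 0.1, 0, -0.3, 0, 0, 0.08, 0.5, 0.1, 0, -0.3, 0, 0, 0.08, 0.1, 0.1, 0, -0.3, 0, 0, 0.08, 0.1, 0.1, 0, -0.3, 0, 0, 0.08, 0.1],
  "newtons": 60
}}

```text
time: 3.3
ee_pos: [0.4669, 0.2983, 0.0069]
tcp_rot: [180.0, 0.1, -148.2]
wrist_force: [0.0, -0.8, 0.7]
opening: 0.0282
```

Call:
{"op": "apply_moves", "data": {
  "targets": [0, 0, 0, 0, 0, 0, 0.1, 0, 0, 0, 0, 0, 0, 0.1, 0, 0, 0, 0, 0, 0, 0.1]
}}

```text
time: 3.6
ee_pos: [0.467, 0.2984, 0.0072]
tcp_rot: [180.0, 0.1, -148.2]
wrist_force: [-0.3, -0.1, 5.8]
opening: 0.0257
```

Call:
{"op": "apply_moves", "data": {
  "targets": [0, 0, 0.5, 0, 0, 0, 0.1, 0, 0, 1.2, 0, 0, 0, 0.1, 0, 0, 2, 0, 0, 0, 0.1, 0, 0, 3, 0, 0, 0, 0.1, 0, 0, 4, 0, 0, 0, 0.1]
}}

```text
time: 4.1
ee_pos: [0.4663, 0.2979, 0.1281]
tcp_rot: [-180.0, -0.0, -148.2]
wrist_force: [0.1, 0.7, -0.9]
opening: 0.0256
```

Run:
```python
from h import *
import pickle
c=snap('wrist','w3'); t=snap('top','t3'); s=snap('side','s3')
pickle.dump((c,t,s),open('c3.pkl','wb'))
o=bot.get_obs(); print(o['time'],o['q'].round(1),o['ee_pos'].round(4),o['tcp_rot'].round(2),o['wrist_force'],o['torque'],o['opening'])
zoom(s['img'],(130,120,230,250),2.4,'s3z')
```

```text
4.25 [32.6  4.6 -1.7 83.5 -0.   0.8] [0.4675 0.2987 0.1292] [ 180.      0.23 -148.23] [-0.04686262 -0.44271707 -1.96085667] [-0.068642    0.03524007  0.04966526] 0.02618139121612815
```

View pics/w3.png

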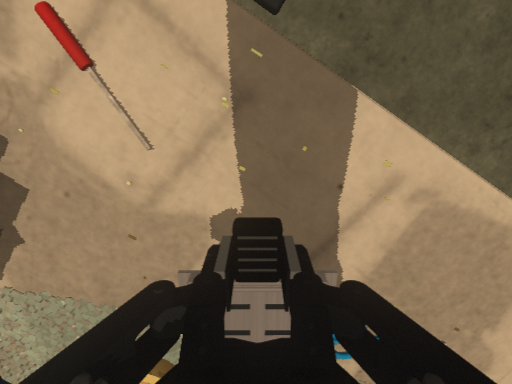

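View pics/s3z.png

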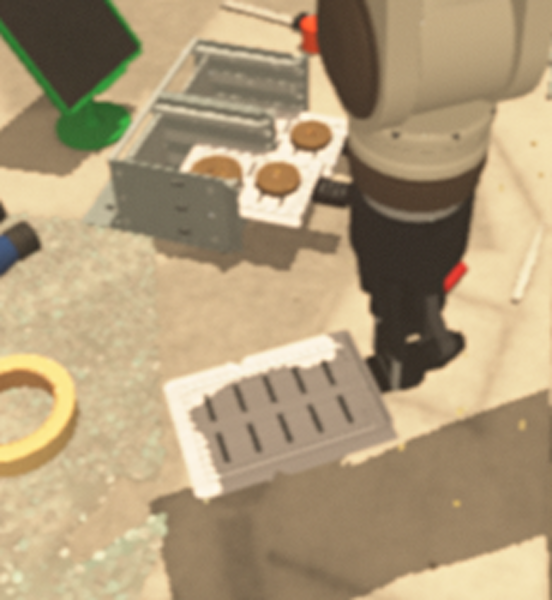

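Run:
```python
from h import *
import pickle
c,t,s=pickle.load(open('c3.pkl','rb'))
P=[[-.07,.05,.012],[-.07,-.05,.012],[.07,.05,.003],[.07,-.05,.003]]
p=ap(T(.5401,.3447,.122,31.7),P)
for cam,nm,box,f in [(s,'s3o',(190,240,120,100),6),(t,'t3o',(70,150,100,110),5.5)]:
    q=proj(cam,p); print(q.round(1))
    zoom(cam['img'],box,f,nm,[(q[0],q[1]),(q[2],q[3]),(q[0],q[2]),(q[1],q[3])])
```

```text
[[298.7 299.5]
 [275.8 254.6]
 [215.  329.8]
 [199.9 279.7]]
[[101.9 245.2]
 [139.6 221. ]
 [ 70.2 193.3]
 [107.6 169.6]]
```

View pics/s3o.png

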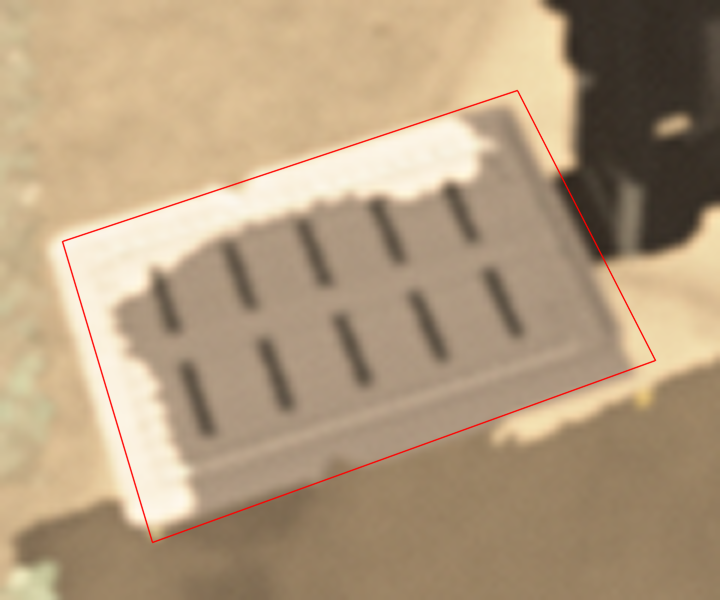

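View pics/t3o.png

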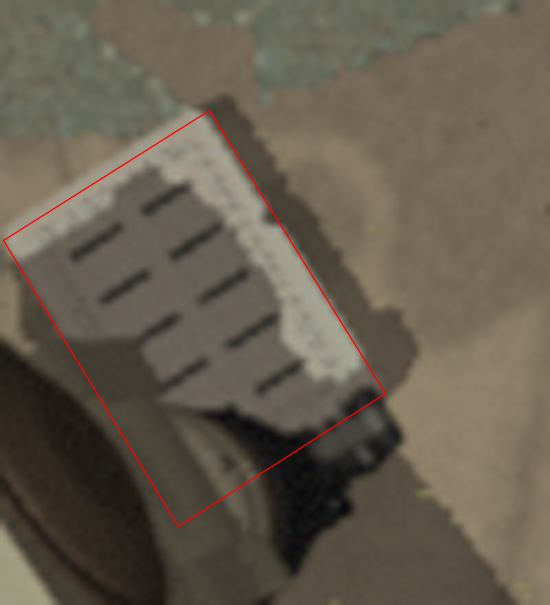

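```bash
cat > rk.py <<'E'
from h import *
import pickle,sys
cs=pickle.load(open('c0.pkl','rb'));t=cs['top'];s=cs['side']
x,y,yaw=map(float,sys.argv[1:4])
M=T(x,y,0,yaw)
L=[]
for yy in(.115,.109,-.109,-.115,.006,-.006): L.append(([-.06,yy,.1],[.06,yy,.1]))
L+= [([.06,.115,.1],[.06,-.115,.1]),([-.06,.115,0],[.06,.115,0]),([-.06,.115,0],[-.06,.115,.1]),([-.06,.115,.1],[-.06,-.115,.1])]
for cam,nm,box,f in [(t,'rt',(208,90,112,122),5),(s,'rs',(155,125,135,105),5.7)]:
    zoom(cam['img'],box,f,nm,[tuple(proj(cam,ap(M,l))) for l in L])
E
python3 rk.py .7027 -.0247 -3.8
```

```text
(no output)
```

View pics/rt.png

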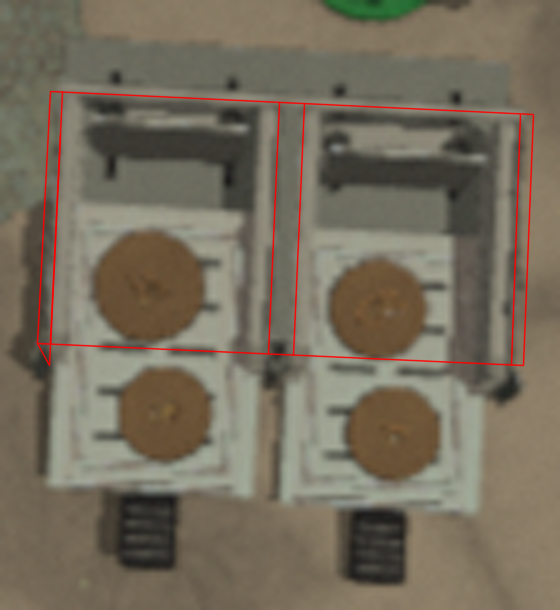

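View pics/rs.png

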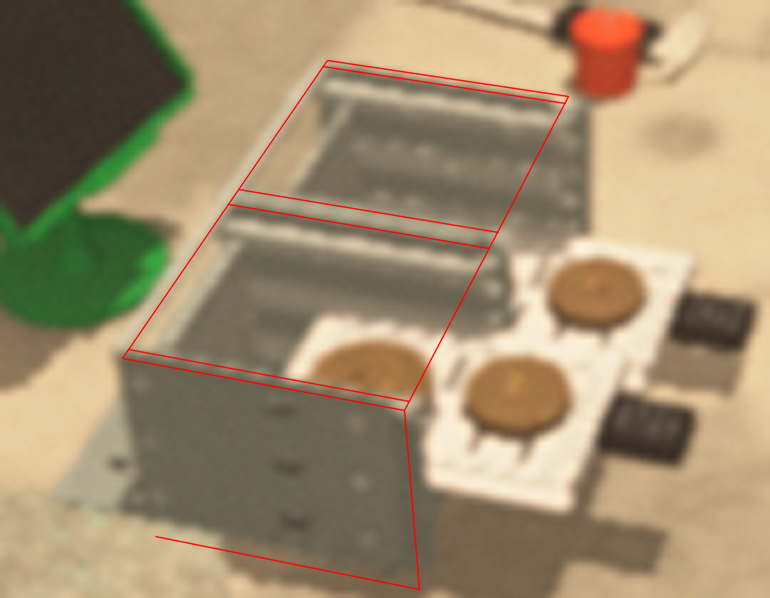

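Run:
```python
from h import *
import pickle
cs=pickle.load(open('c0.pkl','rb'));t=cs['top']
x,y,w,h=208,90,112,122
g=cv2.cvtColor(t['img'],cv2.COLOR_RGB2GRAY)[y:y+h,x:x+w]
g=cv2.resize(g,None,fx=5,fy=5,interpolation=cv2.INTER_CUBIC)
l=cv2.createLineSegmentDetector().detect(g)[0][:,0]
for a in sorted(l.tolist(),key=lambda a:-np.hypot(a[2]-a[0],a[3]-a[1]))[:40]:
    p=np.array(a).reshape(2,2); L=np.hypot(*(p[1]-p[0]))
    if L<60: continue
    pp=(p+.0)/5-.5+[x,y]
    zz=.08
    A,B=ray(t,pp[0],zz),ray(t,pp[1],zz); an=np.degrees(np.arctan2(*(B-A)[1::-1]))
    an=(an+45)%90-45
    print(p.round(0).tolist(),round(L),'yaw',round(an,2),A[:2].round(4),B[:2].round(4))
```

```text
[[319.0, 109.0], [484.0, 118.0]] 165 yaw -4.09 [ 0.764  -0.0427] [ 0.7583 -0.1226]
[[496.0, 206.0], [488.0, 367.0]] 162 yaw -4.36 [ 0.7153 -0.1272] [ 0.6371 -0.1212]
[[457.0, 236.0], [317.0, 228.0]] 140 yaw -4.1 [ 0.701  -0.1078] [ 0.7059 -0.0402]
[[54.0, 355.0], [48.0, 483.0]] 129 yaw -3.67 [0.6472 0.0877] [0.5853 0.0916]
[[286.0, 376.0], [279.0, 502.0]] 126 yaw -4.35 [ 0.6347 -0.0237] [ 0.5741 -0.0191]
[[453.0, 334.0], [451.0, 239.0]] 95 yaw -0.6 [ 0.6531 -0.1046] [ 0.6993 -0.1051]
[[442.0, 190.0], [348.0, 184.0]] 94 yaw -4.75 [ 0.7234 -0.1011] [ 0.7271 -0.0558]
[[254.0, 247.0], [249.0, 340.0]] 93 yaw -4.3 [ 0.6974 -0.0095] [ 0.6526 -0.0061]
[[270.0, 231.0], [270.0, 138.0]] 93 yaw -1.21 [ 0.7051 -0.0176] [ 0.7501 -0.0185]
[[164.0, 206.0], [86.0, 204.0]] 79 yaw -2.84 [0.718 0.033] [0.7198 0.071 ]
[[37.0, 472.0], [37.0, 393.0]] 79 yaw -1.3 [0.5909 0.0968] [0.6287 0.096 ]
[[256.0, 168.0], [254.0, 246.0]] 78 yaw -2.48 [ 0.7356 -0.0114] [ 0.6979 -0.0097]
[[401.0, 125.0], [324.0, 123.0]] 76 yaw -2.62 [ 0.7554 -0.082 ] [ 0.7571 -0.0451]
[[109.0, 98.0], [184.0, 99.0]] 75 yaw -2.06 [0.771  0.0585] [0.7697 0.0223]
[[201.0, 159.0], [128.0, 160.0]] 73 yaw -0.35 [0.7404 0.0151] [0.7406 0.0501]
[[114.0, 493.0], [184.0, 492.0]] 70 yaw -0.85 [0.5802 0.0598] [0.5797 0.0263]
[[293.0, 495.0], [361.0, 493.0]] 67 yaw 0.03 [ 0.5773 -0.0258] [ 0.5773 -0.0582]
[[509.0, 193.0], [515.0, 127.0]] 67 yaw -6.74 [ 0.7212 -0.1334] [ 0.7535 -0.1372]
[[407.0, 517.0], [404.0, 582.0]] 65 yaw -3.52 [ 0.5657 -0.0801] [ 0.5345 -0.0782]
[[54.0, 199.0], [55.0, 262.0]] 63 yaw -0.33 [0.7221 0.0859] [0.6918 0.0861]
[[403.0, 586.0], [342.0, 581.0]] 61 yaw -5.76 [ 0.5326 -0.0776] [ 0.5356 -0.0482]
[[146.0, 128.0], [207.0, 126.0]] 61 yaw 0.4 [0.7561 0.0413] [0.7563 0.0117]
```

Call:
{"op": "apply_moves", "data": {
  "targets": [0, -0.8, 0, 0, 0, -0.6, 0.1, 0, -1.9, 0, 0, 0, -1.3, 0.1, 0, -3.0, 0, 0, 0, -2.1, 0.1, 0, -4.1, 0, 0, 0, -2.9, 0.1, 0, -5.2, 0, 0, 0, -3.7, 0.1]
}}

```text
time: 4.75
ee_pos: [0.4658, 0.1407, 0.1254]
tcp_rot: [-180.0, -0.1, -170.6]
wrist_force: [-0.4, -0.1, -0.7]
opening: 0.0261
```

Call:
{"op": "apply_moves", "data": {
  "targets": [0, -1.0, 0, 0, 0, -0.7, 0.1, 0.1, -1.8, 0, 0, 0, -1.3, 0.1, 0.1, -2.5, 0, 0, 0, -1.8, 0.1, 0.1, -3.1, 0, 0, 0, -2.28, 0.1, 0.1, -3.1, 0, 0, 0, -2.28, 0.1]
}}

```text
time: 5.25
ee_pos: [0.469, 0.0475, 0.1255]
tcp_rot: [-180.0, -0.1, 175.7]
wrist_force: [0.2, 0.3, -1.9]
opening: 0.0258
```

```bash
cat > look.py <<'E'
from h import *
import pickle,sys
tag=sys.argv[1]
t=snap('top','t'+tag); s=snap('side','s'+tag)
pickle.dump((t,s),open(f'c{tag}.pkl','wb'))
o=bot.get_obs(); print(o['time'],o['q'].round(1),o['ee_pos'].round(4),o['tcp_rot'].round(2),o['wrist_force'].round(2),o['torque'].round(2),o['opening'])
th=np.radians(o['tcp_rot'][2]+180); e=o['ee_pos']; 
o3=np.array([e[0]+.0863*np.cos(th),e[1]+.0863*np.sin(th),e[2]-.0072]); print('sheet origin',o3.round(4),np.degrees(th))
P=[[-.07,.05,.012],[-.07,-.05,.012],[.07,.05,.003],[.07,-.05,.003]]
p=ap(T(*o3,np.degrees(th)),P)
for cam,nm,box,f in [(t,'t%so'%tag,(200,90,120,150),4),(s,'s%so'%tag,(160,120,180,130),4.4)]:
    q=proj(cam,p)
    zoom(cam['img'],box,f,nm,[(q[0],q[1]),(q[2],q[3]),(q[0],q[2]),(q[1],q[3])])
E
python3 look.py 4
```

```text
5.35 [  6.   -6.5 -12.9  83.6   0.   10.1] [0.4692 0.049  0.1257] [ 1.8000e+02 -7.0000e-02  1.7589e+02] [-0.93 -0.16 -1.07] [ 0.02  0.12 -0.01] 0.025729371910373493
sheet origin [0.5553 0.0428 0.1185] 355.8862516060942
```

View pics/t4o.png

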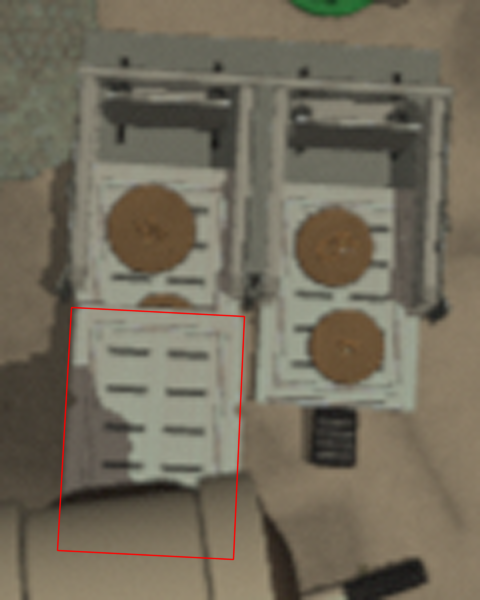

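View pics/s4o.png

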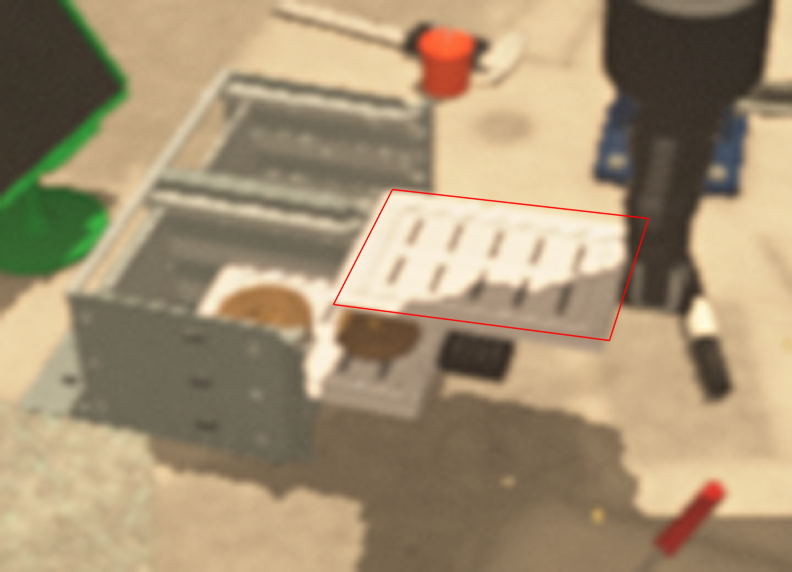

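Call:
{"op": "apply_moves", "data": {
  "targets": [-0.2, 0.02, 0, 0, 0, 0, 0.1, -0.4, 0.04, -0.3, 0, 0, 0, 0.1, -0.4, 0.04, -0.7, 0, 0, 0, 0.1, -0.4, 0.04, -1.1, 0, 0, 0, 0.1, -0.4, 0.04, -1.1, 0, 0, 0, 0.1]
}}

```text
time: 5.85
ee_pos: [0.4564, 0.0504, 0.0908]
tcp_rot: [-180.0, -0.2, 175.9]
wrist_force: [0.2, -0.1, -1.3]
opening: 0.0257
```

```bash
python3 look.py 5
```

```text
5.95 [  6.3  -7.8 -17.7  80.1  -0.   10.4] [0.4574 0.0504 0.0928] [-1.7999e+02 -5.0000e-02  1.7591e+02] [-0.85  0.54 -1.27] [ 0.    0.09 -0.03] 0.025687146794080833
sheet origin [0.5434 0.0442 0.0856] 355.9054803568449
```

View pics/t5o.png

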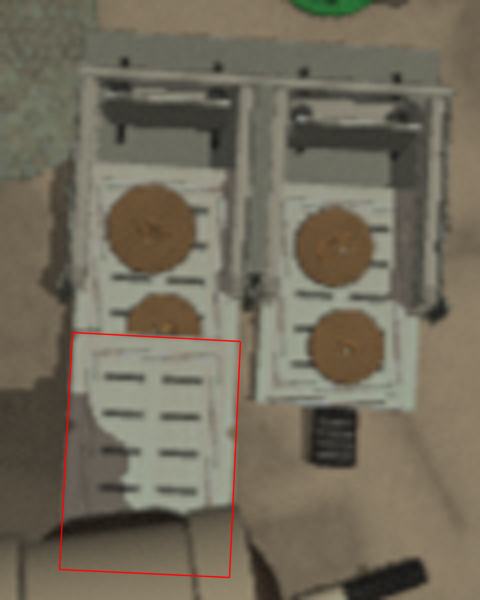

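View pics/s5o.png

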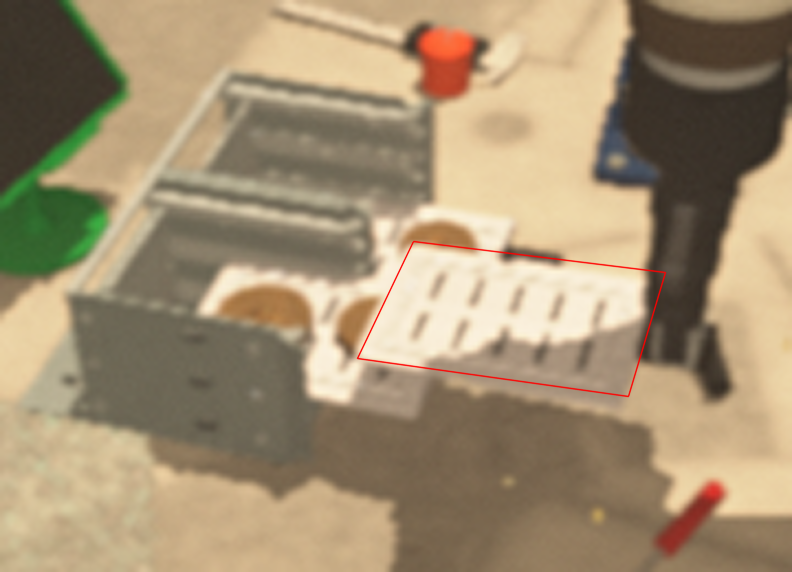

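Run:
```python
from h import *
import pickle
t0=pickle.load(open('c0.pkl','rb'))['top']; t5,_=pickle.load(open('c5.pkl','rb'))
def show(t,ctr,yaw,z,xs,lab):
    # profile along sheet-y at given local x
    g=cv2.cvtColor(t['img'],cv2.COLOR_RGB2GRAY).astype(np.float32)
    M=T(ctr[0],ctr[1],z,yaw)
    ys=np.arange(-.065,.0651,.0005)
    acc=0
    for x in xs:
        p=proj(t,ap(M,np.c_[np.full_like(ys,x),ys,0*ys])).astype(np.float32)
        acc=acc+cv2.remap(g,p[None,:,0],p[None,:,1],cv2.INTER_LINEAR)[0]
    a=acc/len(xs)
    gr=np.gradient(a)
    for lo,hi in((-.06,-.04),(.04,.06)):
        m=(ys>lo)&(ys<hi); k=np.where(m)[0]
        i=k[np.argsort(-abs(gr[k]))[:1]][0]; print(lab,'edge y(mm)',ys[i]*1e3,gr[i].round(1), [int(v) for v in a[k][::4]])
# loaded_b: centre guess front (.5785,.041) ; local x rel to front
yaw=-4.1;u=np.array([np.cos(np.radians(yaw)),np.sin(np.radians(yaw))])
c=np.array([.5785,.041])
show(t0,c,yaw,.055,np.arange(.012,.05,.003),'loadedB plate')
show(t0,c,yaw,.064,np.arange(-.002,.002,.001),'loadedB lip')
o=np.array([.5434,.0442])
show(t5,o,yaw,.0886,np.arange(.0,.068,.003),'ours')
show(t5,o,yaw,.0886,np.arange(.05,.068,.003),'ours rear')
show(t5,o,yaw,.0886,np.arange(.0,.02,.003),'ours mid')
```

```text
loadedB plate edge y(mm) -47.999999999999986 4.2 [92, 99, 115, 120, 120, 129, 145, 157, 160, 159]
loadedB plate edge y(mm) 52.5000000000001 -10.6 [145, 145, 154, 158, 158, 147, 118, 78, 65, 77]
loadedB lip edge y(mm) -58.5 -1.2 [114, 109, 109, 111, 111, 110, 111, 112, 111, 108]
loadedB lip edge y(mm) 43.00000000000009 1.2 [100, 104, 108, 108, 106, 103, 101, 99, 101, 101]
ours edge y(mm) -47.499999999999986 4.6 [101, 99, 105, 110, 111, 121, 138, 151, 154, 151]
ours edge y(mm) 49.5000000000001 -6.5 [117, 119, 123, 121, 109, 85, 67, 62, 63, 67]
ours rear edge y(mm) -59.5 -7.5 [97, 93, 109, 119, 119, 126, 141, 151, 153, 150]
ours rear edge y(mm) 49.5000000000001 -10.9 [149, 151, 153, 152, 133, 95, 68, 62, 65, 79]
ours mid edge y(mm) -47.999999999999986 5.0 [105, 104, 103, 102, 104, 119, 137, 147, 153, 152]
ours mid edge y(mm) 48.5000000000001 -2.5 [91, 92, 93, 90, 84, 74, 66, 63, 63, 63]
```

Call:
{"op": "apply_moves", "data": {
  "targets": [0.2, 0.0, 0, 0, 0, 0, 0.1, 0.4, -0.01, 0, 0, 0, 0, 0.1, 0.6, -0.03, 0, 0, 0, 0, 0.1, 0.8, -0.04, 0, 0, 0, 0, 0.1, 0.8, -0.04, 0, 0, 0, 0, 0.1]
}}

```text
time: 6.45
ee_pos: [0.4824, 0.049, 0.0932]
tcp_rot: [-180.0, 0.0, 175.9]
wrist_force: [-0.7, -0.1, -2.4]
opening: 0.0259
```

Call:
{"op": "apply_moves", "data": {
  "targets": [0.1, -0.007, 0, 0, 0, 0, 0.1, 0.2, -0.014, 0, 0, 0, 0, 0.1, 0.3, -0.021, 0, 0, 0, 0, 0.1]
}}

```text
time: 6.75
ee_pos: [0.4908, 0.0485, 0.0933]
tcp_rot: [-180.0, -0.0, 175.9]
wrist_force: [-0.0, 0.3, -0.3]
opening: 0.0259
```

```bash
python3 look.py 6
```

```text
6.85 [  5.6  -3.2 -13.5  79.7  -0.    9.7] [0.4909 0.0485 0.0932] [1.8000e+02 1.0000e-02 1.7589e+02] [ 0.19 -0.58 -0.78] [ 0.01  0.12 -0.04] 0.025753919204753197
sheet origin [0.577  0.0423 0.086 ] 355.8899096025567
```

View pics/t6o.png

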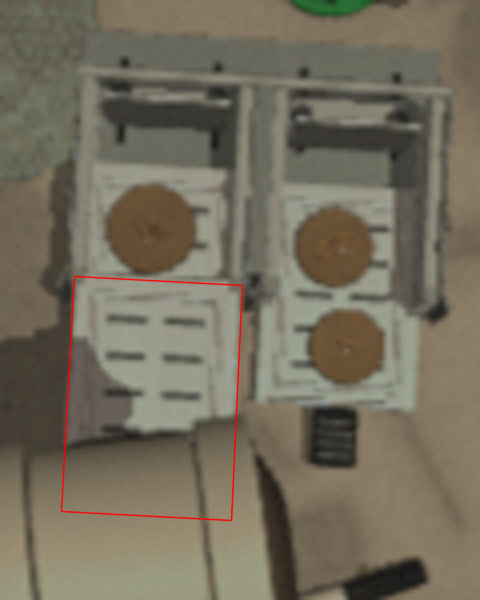

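View pics/s6o.png

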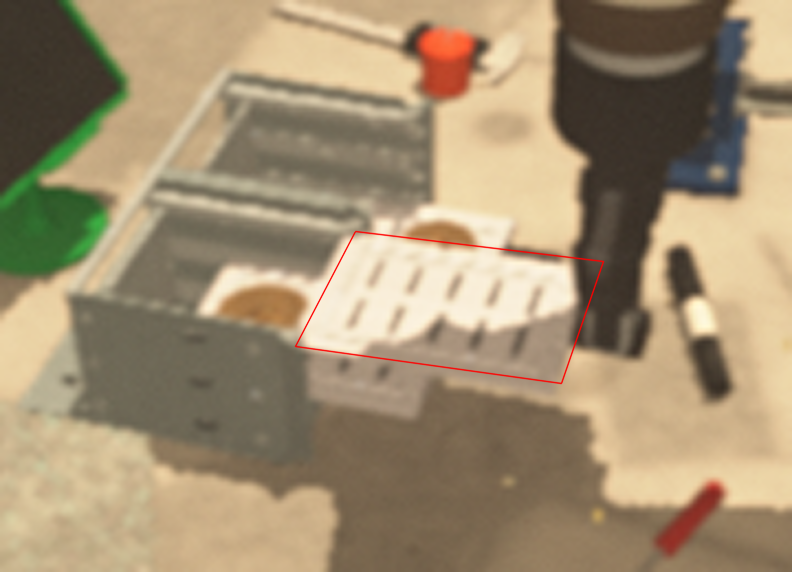

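Call:
{"op": "apply_moves", "data": {
  "targets": [0.1, -0.007, 0, 0, 0, 0, 0.1, 0.2, -0.014, 0, 0, 0, 0, 0.1, 0.3, -0.021, 0, 0, 0, 0, 0.1]
}}

```text
time: 7.15
ee_pos: [0.4999, 0.0479, 0.0933]
tcp_rot: [180.0, 0.0, 175.9]
wrist_force: [-0.5, -0.3, -2.3]
opening: 0.0257
```

Call:
{"op": "apply_moves", "data": {
  "targets": [0.1, -0.007, 0, 0, 0, 0, 0.1, 0.2, -0.014, 0, 0, 0, 0, 0.1]
}}

```text
time: 7.35
ee_pos: [0.5059, 0.0474, 0.0933]
tcp_rot: [180.0, 0.0, 175.9]
wrist_force: [-0.4, -0.4, -1.3]
opening: 0.0257
```

Call:
{"op": "apply_moves", "data": {
  "targets": [0.1, -0.007, 0, 0, 0, 0, 0.1, 0.2, -0.014, 0, 0, 0, 0, 0.1]
}}

```text
time: 7.55
ee_pos: [0.5119, 0.047, 0.0933]
tcp_rot: [-180.0, -0.0, 175.9]
wrist_force: [-0.9, -0.2, -1.3]
opening: 0.026
```

```bash
python3 look.py 7
```

```text
7.65 [  5.2  -0.4 -10.7  79.7  -0.    9.4] [0.5119 0.047  0.0932] [-180.     -0.    175.89] [-0.33 -0.46 -1.57] [ 0.01  0.05 -0.03] 0.025835243299741063
sheet origin [0.598  0.0408 0.086 ] 355.88779113406133
```

View pics/t7o.png

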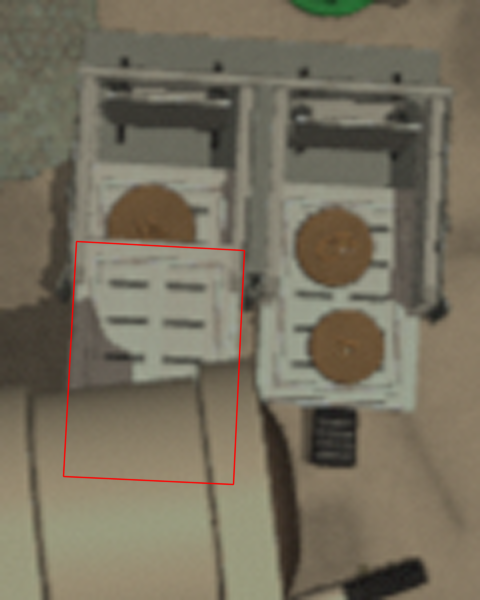

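View pics/s7o.png

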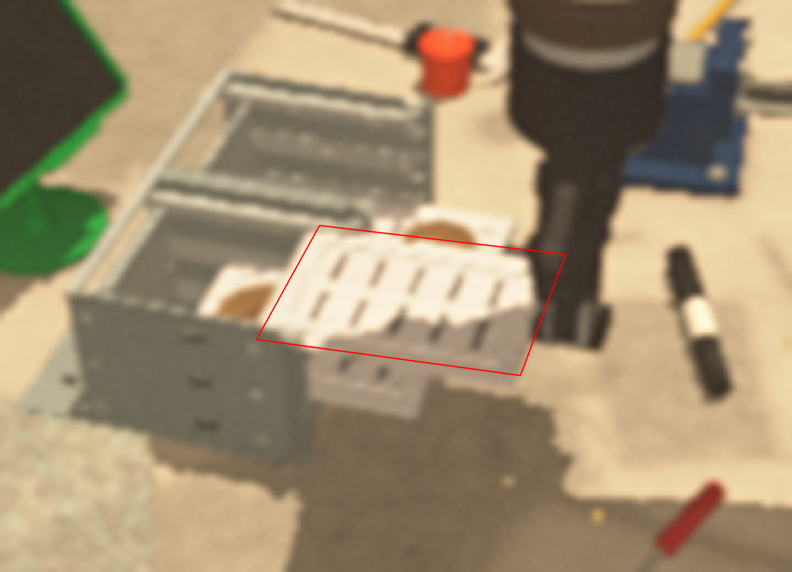

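Run:
```python
from h import *
import pickle
t,s=pickle.load(open('c7.pkl','rb'))
zoom(t['img'],(210,135,60,50),12,'t7q')
zoom(s['img'],(195,160,100,60),8,'s7q')
```

```text
(no output)
```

View pics/t7q.png

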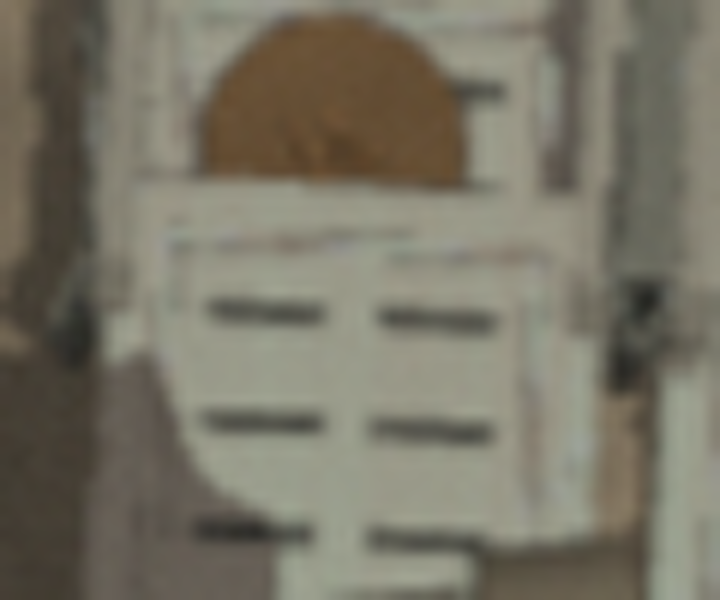

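View pics/s7q.png

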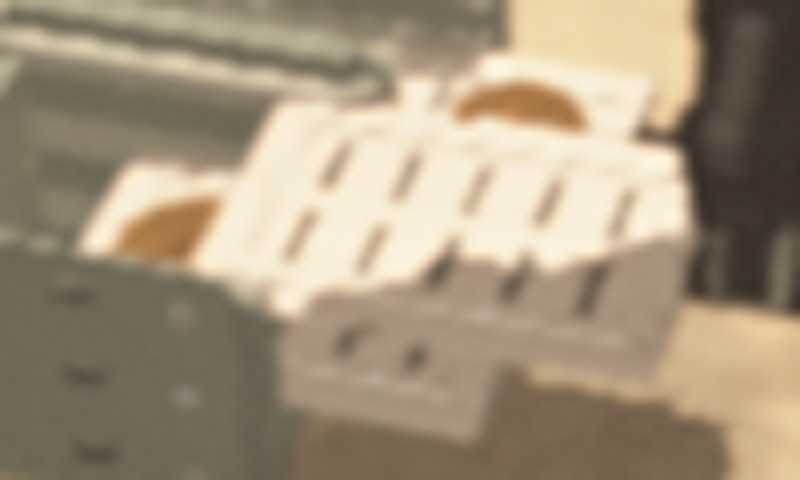

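Call:
{"op": "apply_moves", "data": {
  "targets": [0, 0, -0.03, 0, 0, 0, 0.1, 0, 0, -0.03, 0, 0, 0, 0.1]
}}

```text
time: 7.85
ee_pos: [0.5115, 0.047, 0.0923]
tcp_rot: [-180.0, -0.0, 175.9]
wrist_force: [-0.0, -0.2, -1.3]
opening: 0.0256
```

Call:
{"op": "apply_moves", "data": {
  "targets": [0.1, -0.007, 0, 0, 0, 0, 0.1, 0.2, -0.014, 0, 0, 0, 0, 0.1]
}}

```text
time: 8.05
ee_pos: [0.5178, 0.0466, 0.0925]
tcp_rot: [180.0, 0.0, 175.9]
wrist_force: [0.5, -0.5, -0.7]
opening: 0.0257
```

Call:
{"op": "apply_moves", "data": {
  "targets": [0.1, -0.007, 0, 0, 0, 0, 0.1, 0.2, -0.014, 0, 0, 0, 0, 0.1]
}}

```text
time: 8.25
ee_pos: [0.5239, 0.0462, 0.0924]
tcp_rot: [180.0, 0.0, 175.9]
wrist_force: [-0.7, -0.4, -1.7]
opening: 0.0258
```

Call:
{"op": "apply_moves", "data": {
  "targets": [0.1, -0.007, 0, 0, 0, 0, 0.1, 0.2, -0.014, 0, 0, 0, 0, 0.1]
}}

```text
time: 8.45
ee_pos: [0.5299, 0.0458, 0.0923]
tcp_rot: [-180.0, -0.0, 175.9]
wrist_force: [-0.1, 0.5, -0.6]
opening: 0.0257
```

Call:
{"op": "apply_moves", "data": {
  "targets": [0.1, -0.007, 0, 0, 0, 0, 0.1, 0.2, -0.014, 0, 0, 0, 0, 0.1]
}}

```text
time: 8.65
ee_pos: [0.5359, 0.0453, 0.0924]
tcp_rot: [180.0, -0.0, 175.9]
wrist_force: [-0.1, -0.3, -1.5]
opening: 0.0263
```

Call:
{"op": "apply_moves", "data": {
  "targets": [0.1, -0.007, 0, 0, 0, 0, 0.1, 0.2, -0.014, 0, 0, 0, 0, 0.1]
}}

```text
time: 8.85
ee_pos: [0.5419, 0.0449, 0.0924]
tcp_rot: [-180.0, 0.0, 175.9]
wrist_force: [-0.8, -0.2, -1.0]
opening: 0.0261
```

Call:
{"op": "apply_moves", "data": {
  "targets": [0.1, -0.007, 0, 0, 0, 0, 0.1, 0.2, -0.014, 0, 0, 0, 0, 0.1]
}}

```text
time: 9.05
ee_pos: [0.5463, 0.0445, 0.0918]
tcp_rot: [-180.0, -0.2, 175.9]
wrist_force: [-6.0, 0.8, -0.1]
opening: 0.0258
```

Call:
{"op": "apply_moves", "data": {
  "targets": [0.05, -0.003, 0, 0, 0, 0, 0.1, 0.05, -0.003, 0, 0, 0, 0, 0.1]
}}

```text
time: 9.25
ee_pos: [0.5493, 0.0443, 0.0923]
tcp_rot: [-180.0, -0.0, 175.9]
wrist_force: [-0.8, -0.3, -0.8]
opening: 0.0263
```

Call:
{"op": "apply_moves", "data": {
  "targets": [0.05, -0.003, 0, 0, 0, 0, 0.1, 0.05, -0.003, 0, 0, 0, 0, 0.1]
}}

```text
time: 9.45
ee_pos: [0.5509, 0.0443, 0.0925]
tcp_rot: [-180.0, 0.0, 175.9]
wrist_force: [-0.6, -0.1, -2.1]
opening: 0.0259
```

Call:
{"op": "apply_moves", "data": {
  "targets": [0.05, -0.003, 0, 0, 0, 0, 0.1, 0.05, -0.003, 0, 0, 0, 0, 0.1]
}}

```text
time: 9.65
ee_pos: [0.5524, 0.0442, 0.0925]
tcp_rot: [180.0, 0.0, 175.9]
wrist_force: [-0.3, -1.0, -2.1]
opening: 0.0259
```

Call:
{"op": "apply_moves", "data": {
  "targets": [0.05, -0.003, 0, 0, 0, 0, 0.1, 0.1, -0.007, 0, 0, 0, 0, 0.1]
}}

```text
time: 9.85
ee_pos: [0.5549, 0.044, 0.0923]
tcp_rot: [-180.0, -0.0, 175.9]
wrist_force: [-3.7, -0.4, -0.2]
opening: 0.0258
```

Call:
{"op": "apply_moves", "data": {
  "targets": [0.05, -0.003, 0, 0, 0, 0, 0.1, 0.1, -0.007, 0, 0, 0, 0, 0.1]
}}

```text
time: 10.05
ee_pos: [0.5581, 0.0438, 0.0923]
tcp_rot: [-180.0, -0.0, 175.9]
wrist_force: [-4.9, -1.0, -1.8]
opening: 0.0258
```

Call:
{"op": "apply_moves", "data": {
  "targets": [0.05, -0.003, 0, 0, 0, 0, 0.1, 0.1, -0.007, 0, 0, 0, 0, 0.1]
}}

```text
time: 10.25
ee_pos: [0.5612, 0.0436, 0.0924]
tcp_rot: [-180.0, -0.0, 175.9]
wrist_force: [-4.8, -0.4, -1.1]
opening: 0.0262
```

Call:
{"op": "apply_moves", "data": {
  "targets": [0.05, -0.003, 0, 0, 0, 0, 0.1, 0.1, -0.007, 0, 0, 0, 0, 0.1]
}}

```text
time: 10.45
ee_pos: [0.5642, 0.0434, 0.0924]
tcp_rot: [180.0, -0.0, 175.9]
wrist_force: [-3.9, -0.5, -0.3]
opening: 0.0262
```

Call:
{"op": "apply_moves", "data": {
  "targets": [0.05, -0.003, 0, 0, 0, 0, 0.1, 0.1, -0.007, 0, 0, 0, 0, 0.1]
}}

```text
time: 10.65
ee_pos: [0.5672, 0.0432, 0.0924]
tcp_rot: [-180.0, -0.0, 175.9]
wrist_force: [-3.9, -0.9, 0.1]
opening: 0.026
```

Call:
{"op": "apply_moves", "data": {
  "targets": [0.05, -0.003, 0, 0, 0, 0, 0.1, 0.1, -0.007, 0, 0, 0, 0, 0.1]
}}

```text
time: 10.85
ee_pos: [0.5702, 0.043, 0.0924]
tcp_rot: [-180.0, -0.0, 175.9]
wrist_force: [-5.1, 0.4, -0.8]
opening: 0.0256
```

```bash
python3 look.py 8
```

```text
10.95 [ 4.3  7.5 -2.5 79.9 -0.   8.4] [0.5708 0.0429 0.0925] [-1.8000e+02  7.0000e-02  1.7588e+02] [ 0.1  -0.14 -1.53] [-0.1   0.23 -0.05] 0.025882346865840487
sheet origin [0.6569 0.0367 0.0853] 355.8849070064939
```

View pics/t8o.png

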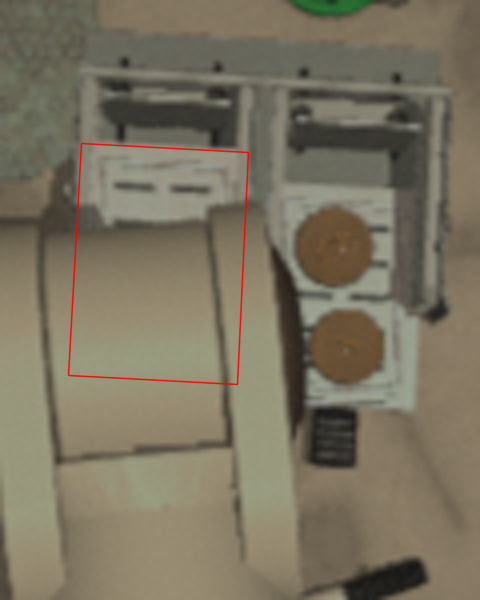

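Call:
{"op": "apply_moves", "data": {
  "targets": [0.05, -0.003, 0, 0, 0, 0, 0.1, 0.1, -0.007, 0, 0, 0, 0, 0.1]
}}

```text
time: 11.15
ee_pos: [0.573, 0.0427, 0.0924]
tcp_rot: [-180.0, -0.0, 175.9]
wrist_force: [-4.7, -0.2, -0.7]
opening: 0.026
```

Call:
{"op": "apply_moves", "data": {
  "targets": [0.05, -0.003, 0, 0, 0, 0, 0.1, 0.1, -0.007, 0, 0, 0, 0, 0.1]
}}

```text
time: 11.35
ee_pos: [0.5761, 0.0425, 0.0924]
tcp_rot: [-180.0, -0.0, 175.9]
wrist_force: [-3.4, -0.6, -0.4]
opening: 0.026
```

Call:
{"op": "apply_moves", "data": {
  "targets": [0.05, -0.003, 0, 0, 0, 0, 0.1, 0.1, -0.007, 0, 0, 0, 0, 0.1]
}}

```text
time: 11.55
ee_pos: [0.5792, 0.0423, 0.0923]
tcp_rot: [-180.0, -0.0, 175.9]
wrist_force: [-4.6, -0.1, -0.8]
opening: 0.0258
```

Call:
{"op": "apply_moves", "data": {
  "targets": [0.05, -0.003, 0, 0, 0, 0, 0.1, 0.1, -0.007, 0, 0, 0, 0, 0.1]
}}

```text
time: 11.75
ee_pos: [0.5822, 0.0421, 0.0924]
tcp_rot: [-180.0, -0.0, 175.9]
wrist_force: [-4.4, 0.2, -1.3]
opening: 0.0259
```

Call:
{"op": "apply_moves", "data": {
  "targets": [0.05, -0.003, 0, 0, 0, 0, 0.1, 0.1, -0.007, 0, 0, 0, 0, 0.1]
}}

```text
time: 11.95
ee_pos: [0.5852, 0.0419, 0.0924]
tcp_rot: [-180.0, -0.0, 175.9]
wrist_force: [-5.6, -0.7, -0.7]
opening: 0.0262
```

Now finer steps toward the crest.

Call:
{"op": "apply_moves", "data": {
  "targets": [0.05, -0.003, 0, 0, 0, 0, 0.1, 0.05, -0.003, 0, 0, 0, 0, 0.1]
}}

```text
time: 12.15
ee_pos: [0.5863, 0.0418, 0.0921]
tcp_rot: [-180.0, -0.1, 175.9]
wrist_force: [-5.9, -0.9, -1.6]
opening: 0.026
```

Call:
{"op": "apply_moves", "data": {
  "targets": [0.05, -0.003, 0, 0, 0, 0, 0.1, 0.05, -0.003, 0, 0, 0, 0, 0.1]
}}

```text
time: 12.35
ee_pos: [0.5873, 0.0417, 0.092]
tcp_rot: [-180.0, -0.1, 175.9]
wrist_force: [-7.8, -0.1, 0.2]
opening: 0.0259
```

Call:
{"op": "apply_moves", "data": {
  "targets": [0.05, -0.003, 0, 0, 0, 0, 0.1, 0.05, -0.003, 0, 0, 0, 0, 0.1]
}}

```text
time: 12.55
ee_pos: [0.5893, 0.0416, 0.0921]
tcp_rot: [-180.0, -0.1, 175.9]
wrist_force: [-5.2, -0.3, -0.5]
opening: 0.0258
```

Call:
{"op": "apply_moves", "data": {
  "targets": [0.05, -0.003, 0, 0, 0, 0, 0.1, 0.05, -0.003, 0, 0, 0, 0, 0.1]
}}

```text
time: 12.75
ee_pos: [0.5924, 0.0415, 0.0927]
tcp_rot: [180.0, 0.1, 175.9]
wrist_force: [4.4, -1.2, -2.2]
opening: 0.0259
```

Call:
{"op": "apply_moves", "data": {
  "targets": [0.05, -0.003, 0, 0, 0, 0, 0.1, 0.05, -0.003, 0, 0, 0, 0, 0.1]
}}

```text
time: 12.95
ee_pos: [0.5942, 0.0414, 0.0929]
tcp_rot: [180.0, 0.2, 175.9]
wrist_force: [6.3, -1.2, -2.6]
opening: 0.026
```

Call:
{"op": "apply_moves", "data": {
  "targets": [0.04, -0.003, 0, 0, 0, 0, 0.1, 0.04, -0.003, 0, 0, 0, 0, 0.1]
}}

```text
time: 13.15
ee_pos: [0.5949, 0.0412, 0.0928]
tcp_rot: [-180.0, 0.1, 175.9]
wrist_force: [5.5, -1.2, -2.0]
opening: 0.0258
```

Call:
{"op": "apply_moves", "data": {
  "targets": [0.03, -0.002, 0, 0, 0, 0, 0.1, 0.03, -0.002, 0, 0, 0, 0, 0.1]
}}

```text
time: 13.35
ee_pos: [0.5951, 0.0412, 0.0925]
tcp_rot: [-180.0, 0.0, 175.9]
wrist_force: [3.6, -1.7, -1.0]
opening: 0.026
```

Call:
{"op": "apply_moves", "data": {
  "targets": [0.03, -0.002, 0, 0, 0, 0, 0.1, 0.03, -0.002, 0, 0, 0, 0, 0.1]
}}

```text
time: 13.55
ee_pos: [0.5954, 0.0412, 0.0923]
tcp_rot: [180.0, -0.0, 175.9]
wrist_force: [2.2, -1.1, -0.3]
opening: 0.0262
```

Call:
{"op": "apply_moves", "data": {
  "targets": [0.03, -0.002, 0, 0, 0, 0, 0.1, 0.03, -0.002, 0, 0, 0, 0, 0.1]
}}

```text
time: 13.75
ee_pos: [0.5958, 0.0413, 0.092]
tcp_rot: [180.0, -0.1, 175.9]
wrist_force: [-2.2, -0.4, -0.5]
opening: 0.026
```

Call:
{"op": "apply_moves", "data": {
  "targets": [0.03, -0.002, 0, 0, 0, 0, 0.1, 0.03, -0.002, 0, 0, 0, 0, 0.1]
}}

```text
time: 13.95
ee_pos: [0.5958, 0.0413, 0.0917]
tcp_rot: [180.0, -0.2, 175.9]
wrist_force: [-6.9, -0.5, 0.8]
opening: 0.0263
```

Call:
{"op": "apply_moves", "data": {
  "targets": [0.03, -0.002, 0, 0, 0, 0, 0.1, 0.03, -0.002, 0, 0, 0, 0, 0.1]
}}

```text
time: 14.15
ee_pos: [0.5958, 0.0413, 0.0914]
tcp_rot: [-180.0, -0.3, 175.9]
wrist_force: [-11.5, -0.0, 1.1]
opening: 0.0258
```

```bash
python3 look.py 9
```

```text
14.25 [ 3.9 11.3  1.6 80.7  0.   8. ] [0.5958 0.0413 0.0914] [-180.     -0.32  175.91] [-11.25   0.49   0.69] [ 0.09  2.3  -0.18] 0.025820751421067895
sheet origin [0.6819 0.0352 0.0842] 355.91314007336825
```

View pics/t9o.png

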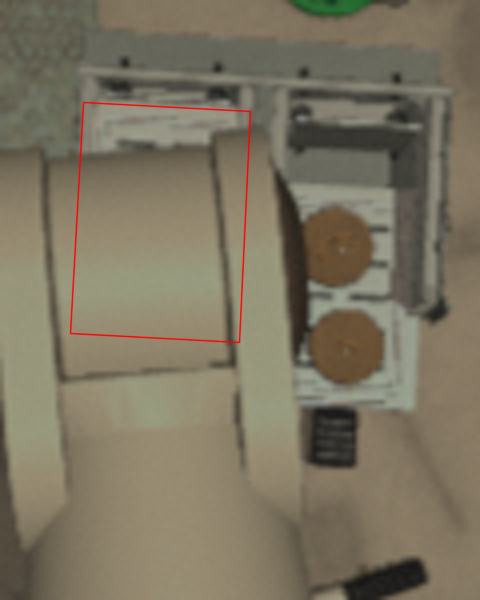

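Call:
{"op": "apply_moves", "data": {
  "targets": [-0.04, 0.003, 0, 0, 0, 0, 0.1, -0.08, 0.005, 0, 0, 0, 0, 0.1, -0.08, 0.005, 0, 0, 0, 0, 0.1]
}}

```text
time: 14.55
ee_pos: [0.5958, 0.0413, 0.0924]
tcp_rot: [180.0, -0.0, 175.9]
wrist_force: [-1.8, -0.2, -1.4]
opening: 0.0262
```

Call:
{"op": "apply_moves", "data": {
  "targets": [0, 0, 0, 0, 0, 0, 0.5, 0, 0, 0, 0, 0, 0, 0.9, 0, 0, 0, 0, 0, 0, 0.9, 0, 0, 0, 0, 0, 0, 0.9, 0, 0, 0, 0, 0, 0, 0.9]
}}

```text
time: 15.05
ee_pos: [0.596, 0.0412, 0.0925]
tcp_rot: [180.0, 0.0, 175.9]
wrist_force: [-0.6, -0.2, 0.3]
opening: 0.0771
```

Call:
{"op": "apply_moves", "data": {
  "targets": [0, 0, 0.7, 0, 0, 0, 0.9, 0, 0, 1.6, 0, 0, 0, 0.9, 0, 0, 2.8, 0, 0, 0, 0.9, 0, 0, 4, 0, 0, 0, 0.9, -0.5, 0, 5, 0, 0, 0, 0.9]
}}

```text
time: 15.55
ee_pos: [0.5816, 0.0412, 0.2438]
tcp_rot: [180.0, 0.1, 175.9]
wrist_force: [-0.2, -0.4, -0.1]
opening: 0.077
```

Call:
{"op": "apply_moves", "data": {
  "targets": [-1.3, 0, 0, 0, 0, 0, 0.9, -2.6, 0, 0, 0, 0, 0, 0.9, -3.9, 0, 0.5, 0, 0, 0, 0.9, -5.2, 0, 1, 0, 0, 0, 0.9, -6.0, 0, 1, 0, 0, 0, 0.9]
}}

```text
time: 16.05
ee_pos: [0.3992, 0.0412, 0.2747]
tcp_rot: [180.0, 0.2, 175.9]
wrist_force: [0.8, 0.1, 0.2]
opening: 0.0771
```

Run:
```python
from h import *
import pickle
t=snap('top','tA'); s=snap('side','sA'); w=snap('wrist','wA')
o=bot.get_obs(); print(o['time'],o['ee_pos'].round(4),o['tcp_rot'].round(1),o['wrist_force'].round(2),o['opening'])
zoom(t['img'],(205,95,115,110),5,'tAz'); zoom(s['img'],(155,125,140,105),5.5,'sAz')
pickle.dump((t,s),open('cA.pkl','wb'))
```

```text
16.2 [0.4005 0.0413 0.2733] [180.    0.2 175.9] [ 0.52 -0.38  0.09] 0.07699260368122846
```

View pics/tAz.png

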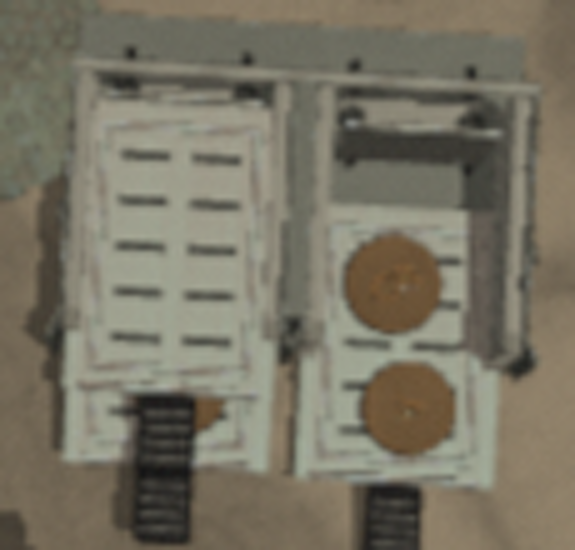

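View pics/sAz.png

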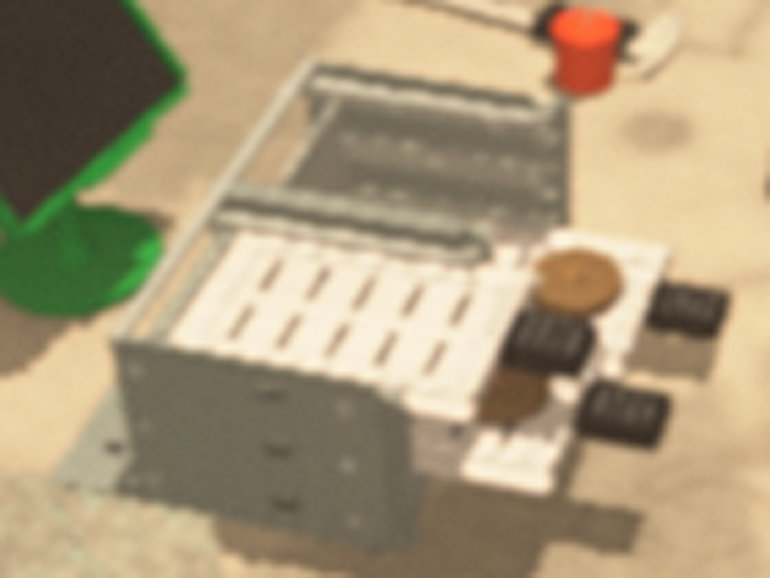

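Run:
```python
from h import *
import pickle
t,s=pickle.load(open('cA.pkl','rb')); c0=pickle.load(open('c0.pkl','rb'))
q=proj(t,ap(T(.6819,.0352,.084,-4.1),[[-.07,.05,.012],[-.07,-.05,.012],[.07,.05,.003],[.07,-.05,.003]]))
zoom(t['img'],(205,95,115,110),5,'tAo',[(q[0],q[1]),(q[2],q[3]),(q[0],q[2]),(q[1],q[3])])
for n in ['file','plug','marker']: print(n,[(np.round(d['box']),round(d['conf'],2)) for d in recognise(n,'top')][:1])
bot.job_done()
```

```text
file [(array([192., 230., 227., 254.]), 0.54)]
plug [(array([364., 151., 378., 169.]), 0.61)]
marker [(array([258., 231., 305., 250.]), 0.53)]
the job is handed in; nothing more can be done
```

View pics/tAo.png

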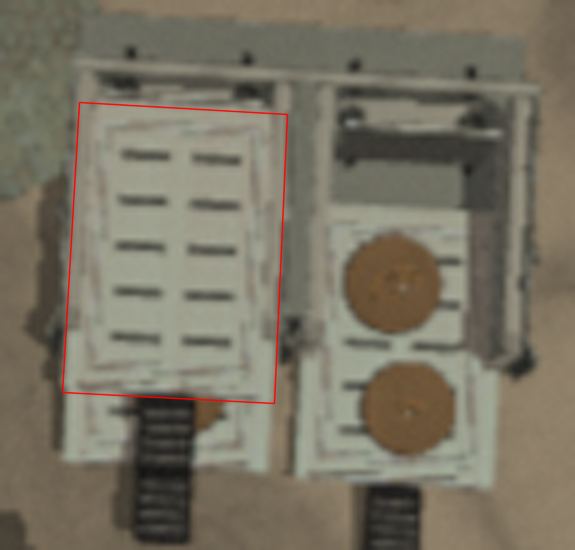

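The empty sheet is home in the left bay's top rail pair. That pair is the next one above that bay's medallion sheet, which I measured in two camera views to be on the middle pair. The job was handed in at about 16 s of the 64 s allowed.

- **Pushing in:** The drag was about 4 to 5 N. The crest took just under 8 N, then the catches pulled the sheet inward with about 6 N. At the depth stop the push reached 11.5 N with no further movement. I eased the push off to about 2 N before opening the gripper and backing the arm away.
- **Last checks:** In the last pictures the sheet lies square in its channels against the stop, within about a pixel or two (roughly 2 to 4 mm) of where the arm's pose put it when home. The gripper is clear. The plug and marker were found where they started, within about 2 pixels. The file's box came back smaller, with its left edge 8 pixels further in, but that was a low-confidence find. I made no contact with any of the three.
- **Not checked directly:** I could not read the catch positions. That both have clicked in is inferred from the crest, the pull and the stop.
- **Unexplained:** There was a brief 6 N bump just before the steady catch drag began. It went away on its own as the sheet moved on. I took it for the bevels meeting the rollers, or else the channel mouth.

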